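# Reload the spring-loaded lid dispenser

### The job

Refill the spring-loaded lid dispenser: take the two snap lids that lie on the brown bowls and press them one at a time into the dispenser, on top of the lid that is already in it, with each lid's tab leaving by the open front like the first one's. Every lid must click fully down under all three catches and be held there level by the spring when you let go; leave the bowls and the other things on the table standing where they are.

Things in the scene. Friction and masses are not known exactly. Their poses are not given: they have to be found in the camera images.
- dispenser: countertop lid dispenser, fixed: grey round base 180 mm across, four upright 8 mm steel guide rods (axes on a circle of radius 80 mm, tips flared outward, 145 mm high), a black round carrier plate on a coil spring, three sprung steel catches. Origin: under the base on the axis round which the lids stack; z up. Its open front is on its -y side; a lid seated right has the dispenser's yaw.
- front (a point): point in the dispenser's open front, 110 mm from its axis on its -y side, 112 mm above the table: the tabs leave here, between two rods that leave 44 mm clear
- hook_level (a point): on the dispenser's axis, level with the flat undersides of the three hooks, 112 mm above the table: they hold the pile's top here. A lid laid in between the rods rests loosely on the hooks' sloped tops, underside about 123 mm up. Pushed down at its middle (12 to 22 N) until its top is 106 mm up or lower, it passes the hooks and they spring back over its rim; let go, it rises against them.
- carrier (a joint): how far the sprung carrier plate has sunk, m: 0 when empty, about 0.006 with one lid, 0.014 with two, 0.022 with three; stop at 0.046. Spring 7 N when empty, plus 150 N/m.
- catch_0 (a joint): back catch (dispenser's +y side), 20 mm wide: 0 rad shut, grows as its hook is pushed outward (about 0.1 while a lid passes); springs shut by itself. The hook reaches 6 mm over the lid's rim.
- catch_1 (a joint): an equal catch, 120 degrees round from the back one, on the dispenser's +x -y side
- catch_2 (a joint): an equal catch, 120 degrees round from the back one, on the dispenser's -x -y side
- lid_loaded: flat cream plastic snap lid already in the dispenser: disc 148 mm across, 8 mm thick, with a paddle tab on its own -y side; about 35 g. Origin: underside of the disc, 26 mm from the disc's centre towards the tab; z up, y from tab to disc.
- lid_loaded_centre (a point): centre of the disc's top face of that lid
- lid_1: flat cream plastic snap lid lying loosely on the terracotta bowl, underside 61 mm above the table: disc 148 mm across, 8 mm thick, with a paddle tab on its own -y side; about 35 g. Origin: underside of the disc, 26 mm from the disc's centre towards the tab; z up, y from tab to disc.
- lid_1_centre (a point): centre of the disc's top face of lid_1
- lid_1_tab (a point): good grip point on the tab of lid_1: mid-thickness, 110 mm from the disc's centre; the tab is 36 mm wide, 4 mm thick, sticks out 54 mm from the rim and ends 18 mm beyond this point; nothing within 15 mm below it
- lid_2: flat cream plastic snap lid lying loosely on the dark ribbed bowl, underside 63 mm above the table: disc 148 mm across, 8 mm thick, with a paddle tab on its own -y side; about 35 g. Origin: underside of the disc, 26 mm from the disc's centre towards the tab; z up, y from tab to disc.
- lid_2_centre (a point): centre of the disc's top face of lid_2
- lid_2_tab (a point): good grip point on the tab of lid_2: mid-thickness, 110 mm from the disc's centre; the tab is 36 mm wide, 4 mm thick, sticks out 54 mm from the rim and ends 18 mm beyond this point; nothing within 15 mm below it
- terracotta_bowl: plain rust-brown bowl, 135 mm across, 61 mm high, loose, 0.4 kg; origin centre of its underside
- ribbed_bowl: dark brown ribbed ramekin, 132 mm across, 63 mm high, loose, 0.34 kg; origin centre of its underside
- green_dish: small green glass dish, 87 mm across, 37 mm high, a loose bystander; origin under it

How it is judged (in metres and radians):
On the way:
1. one of the two lids has been pressed down under the catches (((z of lid_1_centre in the frame of dispenser between 0.06 and 0.1155 m and horizontal distance between lid_1_centre and dispenser below 0.008 m and angle between the y axis of lid_1 and the y axis of dispenser, either way round below 0.12 rad and angle between lid_1's own z axis and vertical below 0.05 rad) or (z of lid_2_centre in the frame of dispenser between 0.06 and 0.1155 m and horizontal distance between lid_2_centre and dispenser below 0.008 m and angle between the y axis of lid_2 and the y axis of dispenser, either way round below 0.12 rad and angle between lid_2's own z axis and vertical below 0.05 rad)) and value of joint each of catch_0, catch_1, catch_2 below 0.04 rad), for 0.2 s.
At the end, for the whole second after the job is handed in: All three lids lie at rest under the shut catches (within 0.04 rad): tops at most 115.5 mm up, centres within 8 mm of the dispenser's axis, level within 0.05 rad, in line within 0.12 rad with the tabs out of the open front, carrier down 19 to 27 mm (z of lid_loaded_centre in the frame of dispenser between 0.06 and 0.1155 m and horizontal distance between each of lid_loaded_centre, lid_1_centre, lid_2_centre and dispenser below 0.008 m and angle between the y axis of each of lid_loaded, lid_1, lid_2 and the y axis of dispenser, either way round below 0.12 rad and angle between each of lid_loaded, lid_1, lid_2's own z axis and vertical below 0.05 rad and z of lid_1_centre in the frame of dispenser between 0.06 and 0.1155 m and z of lid_2_centre in the frame of dispenser between 0.06 and 0.1155 m and y of each of lid_1_tab, lid_2_tab in the frame of dispenser below -0.09 m and value of joint each of catch_0, catch_1, catch_2 below 0.04 rad and value of joint carrier between 0.019 and 0.027 m and linear speed of each of lid_1, lid_2 below 0.02 m/s); the robot touches nothing.
It fails at once if a brown bowl or the small green dish was pushed more than 40 mm or tipped over (distance of any of terracotta_bowl, ribbed_bowl, green_dish from where it was at the start of the episode above 0.04 m or angle between any of terracotta_bowl, ribbed_bowl, green_dish's own z axis and vertical above 0.4 rad).
It also fails if it takes over 69 s, if anything falls off the work surface, if the arm or the gripper's body presses on something with over 40 N, if the wrist force passes 120 N, or if a joint passes its speed limit or range.

### The arm

A 6-joint arm with a two-finger parallel gripper is mounted at the origin on the work surface; the furniture and walls round the work are solid. World frame = base frame: x ahead of the robot, y to its left, z up, the work surface at z = 0. Lengths are in mm, angles in rad, forces in N, time in s.
With the tool pointing down it reaches from about 300 to 775 mm from the base axis. Payload 14.6 kg.
Tool frame: the origin (TCP) lies on the centre line of the jaws, within the pads' length; the fingertips stand 19 mm ahead of it and the grasp point (between the pads) is the TCP (bot.tip_reach is the distance from the TCP to the fingertips, in mm); z points along the fingers, y is the line along which they close (so a half turn about z gives the same grasp; the last joint's range is limited). The gripper opens to 85 mm and grips with 20 to 120 N. Pads are 22 mm wide; open, the fingers measure 114 mm over their backs; the gripper's body (76 mm by 85 mm) begins 54 mm behind the grasp point. The pads swing forward as they close: fully open they stand 13 mm farther back than shut.
Start: joints at [1.105, 0.3, 1.521, -0, 1.321, -0.067], TCP at [213.569, 506.831, 250.281] pointing down, gripper open.
Joint ranges: [-3.03, 3.03], [-0.79, 2.21], [0.23, 2.52], [-1.04, 4.18], [0, 3.07], [-2.55, 2.55]. Speed limits (rad/s): [2.22, 2.22, 2.57, 3.14, 3.14, 3.14].

### API

Orientations are given as a unit quaternion [w, x, y, z].
In Python, from rig import bot gives the robot as it stands. Calls block until the motion is done:
- bot.move_to(position, orientation): joint-space move of the TCP to a pose.
- bot.servo_line(position, attitude=None, speed=150, until_force=None): straight line of the TCP; attitude=None keeps the orientation; speed is the mean speed in mm/s. With until_force (N) it stops when the force on the tool has changed by that much, and returns True; else False.
- bot.move_joints(angles): joint-space move.
- bot.move_gripper(opening, grip_force=None): finger opening in mm; grip_force is the grip in N (None keeps the last); returns when the fingers have stopped.
- bot.dwell(seconds).
- bot.ik(position, orientation): joint angles nearest the present ones, or None.
- bot.read_state(): the state.
- bot.read_camera(name): name is "scene" or "top"; returns a dict with "image" (420x560x3 uint8, blue, green, red), "depth" (420x560 float32, mm along the optical axis (not along the pixel's ray), 0 where there is no reading), "fovy" (degrees; the focal length in pixels is half the picture's height over the tangent of half this angle, whatever the lens; pixels are square), "cx", "cy" (the principal point, pixels), "k1" (the pictures are not rectified: a ray, as slopes to the right and down, at radius r is drawn at 1 + k1 r^2 times it, then the intrinsics apply), "eye" and "attitude" of the camera in the world. Camera axes: x right, y down, z forward; pixel columns grow to the right and rows downward; lengths in mm; the calibration is good to about 2 mm. A picture is of the moment at which its call begins.
A pose or a line that the arm cannot do raises bot.MotionError and nothing moves.
- bot.finish_job(): hands the job in; it is judged then, once.
The state is a dict: "clock": time; "joint_positions": joint angles; "qvel": joint speeds; "effort": joint torques, N m; "ee_pos": TCP position; "tool_rot": TCP orientation; "ft_force": force on the tool from outside, world axes, zero at the start; "moment": the same for the moment, N m; "grip_width": finger opening in mm; "grip_force": force on a finger pad.
Only numpy, scipy, OpenCV 4.12 (cv2) and the standard library are available. Lean on these libraries where they do the work, as an engineer would, in place of code of your own. Each camera call takes 0.05 s, during which the arm holds its last target. There are 200 camera calls.

## Working session

There is one attempt and no reset: what is moved stays moved. The work goes in short steps, each a Python script; the robot and the scene stay as the last script left them, time stands still between calls to the robot, and variables do not carry over. Pictures are saved under pics/ and viewed, at most 10 in all, crops included, and the job is handed in when it is done.

```bash
mkdir -p pics; ls
cat > h.py <<'E'
import numpy as np, cv2
from scipy.spatial.transform import Rotation as R
from rig import bot
def cam(n):
    c=bot.read_camera(n); q=np.array(c["attitude"]); c["R"]=R.from_quat(q[[1,2,3,0]]).as_matrix() if q.size==4 else q.reshape(3,3)
    h=c["image"].shape[0]; c["f"]=h/2/np.tan(np.radians(c["fovy"])/2); return c
def slopes(c,uv):
    d=(np.atleast_2d(np.array(uv,float))-[c["cx"],c["cy"]])/c["f"]; u=d.copy()
    for _ in range(20): u=d/(1+c["k1"]*(u**2).sum(1,keepdims=True))
    return u
def onplane(c,uv,z):
    s=slopes(c,uv); r=np.c_[s,np.ones(len(s))]@c["R"].T; e=np.array(c["eye"]); t=(z-e[2])/r[:,2]
    return e+r*t[:,None]
def cloud(c):
    h,w=c["depth"].shape; uu,vv=np.meshgrid(np.arange(w),np.arange(h))
    s=slopes(c,np.c_[uu.ravel(),vv.ravel()]); d=c["depth"].ravel()[:,None]
    return ((np.c_[s,np.ones(len(s))]*d)@c["R"].T+np.array(c["eye"])).reshape(h,w,3)
E
python3 - <<'E'
from h import *
for n in("scene","top"):
    c=cam(n); print(n,c["fovy"],c["cx"],c["cy"],c["k1"],c["eye"],c["attitude"],(c["depth"]>0).mean())
    cv2.imwrite(f"pics/{n}0.png",c["image"])
print(bot.read_state())
E
```

```text
pics
scene 55.27585483302276 278.2500449427442 208.1836618189827 0.018172804597480555 [ 234.6858687  -526.47282759  752.04199182] [-0.39433969  0.89373828 -0.19883978  0.0786818 ] 0.9959268707482993
top 43.05235621763043 284.7649816805771 207.28684544704717 -0.08552774231367197 [ 338.2831101   118.89722224 1169.81883529] [ 0.05462993 -0.7033957   0.70604078 -0.06129015] 0.9960756802721088
{'clock': 0.1, 'joint_positions': array([ 1.10540386e+00,  3.00360675e-01,  1.52153104e+00, -3.10235667e-05,
        1.32074938e+00, -6.66186292e-02]), 'qvel': array([ 0.00105253, -0.00071396, -0.00122162,  0.00121998, -0.00244692,
       -0.00183832]), 'effort': array([ 3.40346414e-03, -5.44370413e+01, -3.62376416e+01, -4.39494977e-05,
        2.99098676e-03,  1.47172966e-05]), 'ee_pos': array([213.48398608, 506.6524346 , 249.80305832]), 'tool_rot': array([-1.23308235e-04,  1.98064635e-01,  9.80188821e-01, -5.09734086e-04]), 'ft_force': array([-0.74354945,  0.5065095 , -0.40929462]), 'moment': array([-0.05251551,  0.04355636,  0.05308862]), 'grip_force': 0.0, 'grip_width': 85.42891164997602}
```

View pics/top0.png

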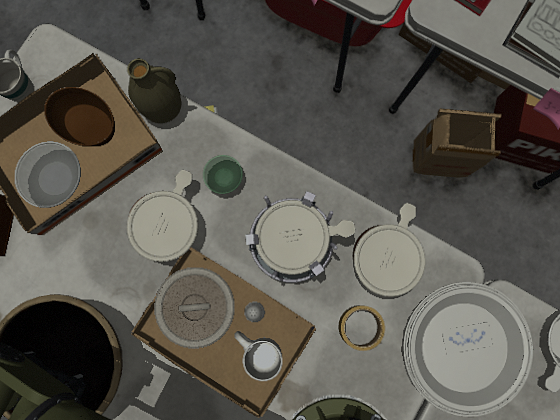

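View pics/scene0.png

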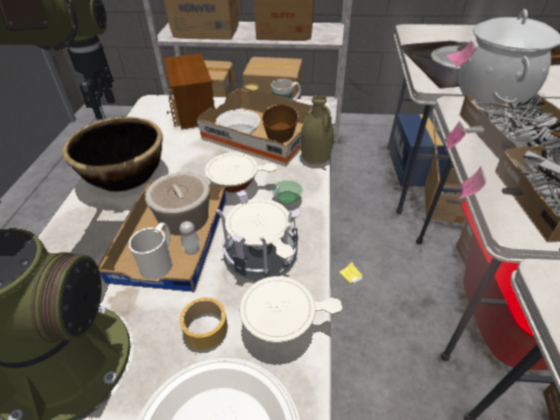

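The top view shows the dispenser lid at about (292,237) with its tab at (342,229). The two lids are at (163,227), tab (184,180), and (390,260), tab (406,213). The scene view confirms the left lid sits on the rust-brown bowl.

```bash
cat >> h.py <<'E'
def lidfit(c,P,lo,hi,seed,zt,ztab):
    """mask of height band near seed pixel -> disc centre & tab direction"""
    m=((P[...,2]>lo)&(P[...,2]<hi)).astype(np.uint8)
    hsv=cv2.cvtColor(c["image"],cv2.COLOR_BGR2HSV); m&=((hsv[...,2]>130)&(hsv[...,1]>12)&(hsv[...,1]<90)).astype(np.uint8)
    m=cv2.morphologyEx(m,cv2.MORPH_CLOSE,np.ones((3,3),np.uint8))
    n,l=cv2.connectedComponents(m,connectivity=4); k=l[seed[1],seed[0]]; m=(l==k).astype(np.uint8)
    cs,_=cv2.findContours(m,cv2.RETR_EXTERNAL,cv2.CHAIN_APPROX_NONE); ct=max(cs,key=cv2.contourArea)[:,0,:]
    X=onplane(c,ct,zt)[:,:2]; ctr=X.mean(0)
    from scipy.optimize import least_squares
    s=least_squares(lambda p:np.hypot(*(X-p[:2]).T)-p[2],[*ctr,74],loss="soft_l1",f_scale=1.).x
    v,u=np.nonzero(m); Y=onplane(c,np.c_[u,v],ztab)[:,:2]; r=np.hypot(*(Y-s[:2]).T)
    T=Y[(r>85)&(r<135)]; d=T.mean(0)-s[:2] if len(T) else np.zeros(2)
    return s,np.degrees(np.arctan2(d[1],d[0])),r.max(),m
E
python3 - <<'E'
from h import *
c=cam("top"); P=cloud(c); np.savez("/tmp/t.npz",P=P)
for n,seed in dict(disp=(285,225),left=(150,222),right=(385,250)).items():
    print(n,"centre",P[seed[1],seed[0]], c["image"][seed[1],seed[0]])
for uv in [(342,229),(184,180),(406,213),(224,175),(292,200),(308,198),(250,240),(318,270),(360,327),(195,305),(250,385),(465,340),(262,358)]: print(uv,P[uv[1],uv[0]].round(1))
for n,(seed,z) in dict(disp=((285,225),112),left=((150,222),69),right=((385,250),71)).items():
    s,a,rm,m=lidfit(c,P,z-14,z+10,seed,z,z-4); print(n,s,a,rm,m.sum())
# rods etc: points above 120 near the dispenser
m=(P[...,2]>118)&(P[...,2]<160); 
v,u=np.nonzero(m); k=(u>235)&(u<345)&(v>185)&(v<290); n,l,st,ce=cv2.connectedComponentsWithStats(m.astype(np.uint8))
for i in range(1,n):
    if 235<ce[i][0]<345 and 185<ce[i][1]<290 and st[i][4]>2: print(ce[i].round(1),st[i][4],P[l==i].mean(0).round(1),P[l==i][:,2].max())
E
```

```text
disp centre [477.87577586 108.16401824 109.04842203] [142 156 158]
left centre [490.82422401 391.42703864  64.50580973] [143 157 160]
right centre [ 430.14472401 -100.4734312    66.36019228] [142 156 157]
(342, 229) [469.4  -6.4 108.9]
(184, 180) [581.2 322.4  62.3]
(406, 213) [ 507.7 -147.3   68.5]
(224, 175) [604.3 243.    7.8]
(292, 200) [528.2  93.8 112.4]
(308, 198) [529.3  62.4 128.6]
(250, 240) [446.  177.3 127.3]
(318, 270) [386.6  44.6 130.1]
(360, 327) [269.  -54.3  -1.1]
(195, 305) [319.6 286.2 107.4]
(250, 385) [149.1 183.    3. ]
(465, 340) [ 239.1 -278.6   15.2]
(262, 358) [ 338.3  118.9 1169.8]
disp [454.871272    93.53851196  72.99346386] -81.23084744163457 126.14204756885856 4464
left [484.05375012 365.58536424  73.34223247] -22.486050413522857 126.31347967781353 4132
right [ 410.864444   -108.5447269    73.10883978] -22.938217082259214 126.00931190087063 4208
[308.3 198.2] 117 [529.2  61.8 127.4] 132.78031230411693
[266.6 200.1] 37 [524.1 144.5 135.2] 145.59066187383905
[329.6 215.4] 39 [493.1  20.7 135.5] 145.9768515335411
[250.7 238.9] 114 [448.1 175.8 127.7] 133.18301576995532
[333.2 245.8] 32 [433.   14.7 137. ] 146.7472436953135
[316.3 268.3] 115 [390.   47.7 127.8] 133.85923532365928
[274.1 274.4] 35 [378.2 129.9 136.4] 148.0945558031368
```

```bash
cat >> h.py <<'E'
D=np.array([455.4,93.8]); YAW=np.radians(6.)   # dispenser
def att(a):   # tool down, jaws closing across direction a (rad)
    y=np.array([-np.sin(a),np.cos(a),0]); z=np.array([0,0,-1.]); return [np.array(R.from_matrix(np.c_[np.cross(s*y,z),s*y,z]).as_quat())[[3,0,1,2]] for s in(1,-1)]
def best(p,a,ref=None):
    o=[]
    for q in att(a):
        j=bot.ik(p,q)
        if j is not None: o.append((abs(j[5]) if ref is None else np.abs(np.array(j)-ref).max(),q))
    return min(o,key=lambda t:t[0])[1]
def pick(ctr,deg,under):
    a=np.radians(deg); g=np.r_[np.array(ctr)+110*np.array([np.cos(a),np.sin(a)]),under+4+6]
    q=best(g,a); bot.move_gripper(60,25); bot.move_to(g+[0,0,60],q); bot.servo_line(g,speed=80)
    bot.move_gripper(20,30); s=bot.read_state(); print("grip",s["grip_width"],s["grip_force"],s["ee_pos"],s["clock"])
    bot.servo_line(g+[0,0,110],speed=150); print(bot.read_state()["ft_force"])
def over(z,off=(0,0)):
    a=YAW-np.pi/2; g=np.r_[D+off+110*np.array([np.cos(a),np.sin(a)]),z+10]
    s=bot.read_state(); bot.move_to(g,best(g,a,s["joint_positions"])); return g
E
python3 - <<'E'
from h import *
pick((484.05,365.6),-22.5,61)
c=cam("scene"); cv2.imwrite("pics/s1.png",c["image"])
over(172); bot.dwell(.3); print(bot.read_state()["clock"])
c=cam("top"); cv2.imwrite("pics/t1.png",c["image"])
c2=cam("scene"); cv2.imwrite("pics/s2.png",np.vstack([c["image"][100:350],c2["image"][100:400]]))
E
```

```text
grip 35.23898183987786 31.123398542404175 [585.85254552 323.54577513  71.44881332] 3.35
[ 0.27837138 -0.34871897 -1.25531757]
5.9333
```

View pics/s2.png

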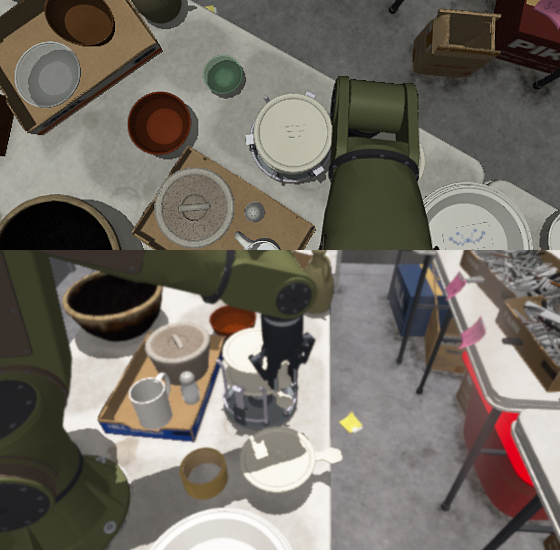

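The lid is held at (293,233 in the full top view) over the dispenser. Next I measure its centre and tilt.

```bash
cat >> h.py <<'E'
def heldlid(seed=(275,225)):
    from scipy.optimize import least_squares
    c=cam("top"); P=cloud(c); v,u=np.mgrid[0:420,0:560]; k=(np.hypot(u-seed[0],v-seed[1])<30)&(P[...,2]>140)&(P[...,2]<210)
    A=P[k]; co=np.linalg.lstsq(np.c_[A[:,:2]-D,np.ones(len(A))],A[:,2],rcond=None)[0]
    zz=(P[...,:2]-D)@co[:2]+co[2]; m=(np.abs(P[...,2]-zz)<8)&(np.hypot(*(P[...,:2]-D).transpose(2,0,1))<95)
    n,l=cv2.connectedComponents(m.astype(np.uint8)); m=(l==l[seed[1],seed[0]]).astype(np.uint8)
    cs,_=cv2.findContours(m,cv2.RETR_EXTERNAL,cv2.CHAIN_APPROX_NONE); ct=max(cs,key=cv2.contourArea)[:,0,:]
    X=onplane(c,ct,co[2]+3)[:,:2]; X=X[X[:,1]>D[1]-35]
    s=least_squares(lambda p:np.hypot(*(X-p).T)-73.2,D,loss="soft_l1",f_scale=1.).x
    print("plane slopes",co, "centre",s,"off",s-D,"rms",np.std(np.hypot(*(X-s).T))); return s
E
python3 - <<'E'
from h import *
heldlid(); print(bot.read_state()["ee_pos"])
E
```

```text
plane slopes [-1.03493474e-04  1.56604162e-02  1.72643819e+02] centre [455.68816515  95.42227257] off [0.28816515 1.62227257] rms 0.8239962050674541
[466.9649424  -15.46042219 181.96839342]
```

```bash
cat >> h.py <<'E'
def lower(off):
    p=np.array(bot.read_state()["ee_pos"]); p[:2]-=off; bot.servo_line(p,speed=60); p[2]=134
    h=bot.servo_line(p,speed=40,until_force=5); s=bot.read_state(); print("hit",h,s["ee_pos"],s["ft_force"],s["clock"])
E
python3 - <<'E'
from h import *
lower(np.array([0.2,1.2])); heldlid2=None
c=cam("top"); P=cloud(c); print(P[225,275],P[245,275],P[235,300])
s,a,rm,m=lidfit(c,P,105,145,(278,225),128,124); print(s)
cv2.imwrite("pics/t2.png",np.hstack([c["image"][150:330,200:420],cam("scene")["image"][150:330,180:400]]))
E
```

```text
hit False [466.88962389 -16.62126031 134.27897639] [-0.65360492  1.38625976  2.7615574 ] 7.6833
[475.08617007 128.05854506 130.73321288] [435.63054153 128.12341412 130.82615738] [455.45009712  78.92648723 127.92163404]
[456.25386115  93.70048101  73.93395174]
```

View pics/t2.png

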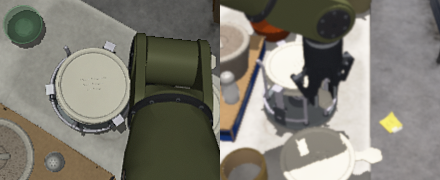

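```bash
cat >> h.py <<'E'
def release():
    p=np.array(bot.read_state()["ee_pos"]); bot.move_gripper(50); bot.servo_line(p+[0,0,75],speed=150)
def press(c=None,zt=102.):
    c=D if c is None else c; t=bot.tip_reach
    s=bot.read_state(); bot.move_gripper(0,30)
    bot.servo_line([*c,zt+t+75],speed=150)
    bot.servo_line([*c,135+t],speed=120)
    h=bot.servo_line([*c,zt+t],speed=30,until_force=50); s=bot.read_state(); print("press",h,s["ee_pos"],s["ft_force"],s["clock"],s["grip_width"])
    bot.dwell(.2); bot.servo_line([*c,zt+t+90],speed=120)
E
python3 - <<'E'
from h import *
release(); c=cam("top"); P=cloud(c); print(P[225,275],P[245,275]); press()
bot.move_to([350,-60,260],best([350,-60,260],np.radians(-23)))
print(bot.read_state()["clock"])
c=cam("top"); P=cloud(c); A=P[215:256,270:310].reshape(-1,3); print(np.median(A,0))
s,a,rm,m=lidfit(c,P,96,122,(285,225),112,108); print(s,a,rm,m.sum())
for k in [(308,198),(250.7,239),(316,268)]:
    u,v=map(int,k); B=P[v-8:v+9,u-8:u+9].reshape(-1,3); B=B[(B[:,2]>120)&(B[:,2]<140)]; print(B.mean(0))
cv2.imwrite("pics/t3.png",np.hstack([c["image"][150:330,200:420],cam("scene")["image"][150:330,180:400]]))
s,a,rm,m=lidfit(c,P,57,81,(385,250),71,67); print("right",s,a,rm)
E
```

```text
[475.82549929 128.10805589 125.1176487 ] [435.81326583 128.14073198 128.8759343 ]
press False [456.17801856  93.90827324 121.81189657] [-0.50194289 -0.01899146  8.81981882] 11.95 -0.1596922576015309
14.3667
[457.83229967  99.98485019 106.3804543 ]
[455.74797049  92.89861657  73.51549475] -83.71291115636686 126.70085539537125 4581
[529.86280336  61.88479105 127.85300934]
[448.075042   176.259545   127.93925449]
[389.33754984  47.44227398 127.99509359]
right [564.3627326  116.76816469 613.47912083] 176.0164454000201 792.9196180727145
```

View pics/t3.png

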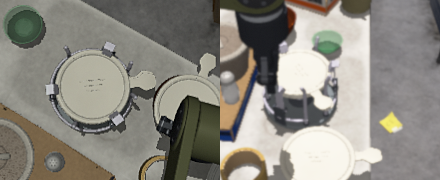

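Run:
```python
from h import *
P0=np.load("/tmp/t.npz")["P"]; P1=cloud(cam("top"))
for P in(P0,P1):
    k=(np.hypot(*(P[...,:2]-D).transpose(2,0,1))<60)&(P[...,2]>90); A=P[k]
    print(np.linalg.lstsq(np.c_[A[:,:2]-D,np.ones(len(A))],A[:,2],rcond=None)[0],A[:,2].std(),len(A))
```

```text
[-5.36295261e-04 -3.04767797e-03  1.06547396e+02] 1.9877919779034616 2784
[-1.03765551e-03 -6.92772992e-04  1.06483857e+02] 1.9855050944129238 2782
```

The first lid is seated: its height and level match the loaded lid's. Now the second one.

Run:
```python
from h import *
pick((410.86,-108.54),-22.9,63)
over(172); bot.dwell(.3); print(bot.read_state()["clock"])
s=heldlid(); off=s-D
if np.hypot(*off)<6:
    lower(np.array([off[0]*.8,off[1]*.8]))
    c=cam("top"); P=cloud(c); print(P[225,275],P[245,275],P[235,300])
    print(lidfit(c,P,105,145,(278,225),128,124)[0])
    cv2.imwrite("pics/t4.png",np.hstack([c["image"][150:330,200:420],cam("scene")["image"][150:330,180:400]]))
```

```text
grip 35.09639827629533 31.07943892478943 [ 512.37978757 -151.41918917   73.36269292] 17.25
[ 0.3622767   0.90810186 -0.79126253]
19.625
plane slopes [2.35503555e-04 1.85706188e-02 1.72574102e+02] centre [455.0332152   94.56937185] off [-0.3667848   0.76937185] rms 0.789364742619982
hit False [467.34178614 -16.32701106 134.30282794] [-0.0434952   0.5291339   3.11254007] 21.275
[474.96953374 128.05073425 131.61912239] [435.56664968 128.11735871 131.50807742] [455.18302046  79.01759865 130.29658993]
[456.28622076  93.19348438  73.69864618]
```

Same readings as the first lid, so I press it.

Run:
```python
from h import *
release(); press()
bot.move_to([300,-150,300],best([300,-150,300],np.radians(-23))); bot.dwell(.5)
print(bot.read_state()["clock"])
c=cam("top"); P=cloud(c)
k=(np.hypot(*(P[...,:2]-D).transpose(2,0,1))<60)&(P[...,2]>90); A=P[k]
print(np.linalg.lstsq(np.c_[A[:,:2]-D,np.ones(len(A))],A[:,2],rcond=None)[0],A[:,2].std(),len(A))
print(lidfit(c,P,96,122,(285,225),112,108)[:3])
for u,v in [(308,198),(250,239),(316,268)]:
    B=P[v-8:v+9,u-8:u+9].reshape(-1,3); B=B[(B[:,2]>120)&(B[:,2]<140)]; print(B.mean(0))
cv2.imwrite("pics/t5.png",np.hstack([c["image"][150:330,200:420],cam("scene")["image"][150:330,180:400]]))
```

```text
press False [456.20022518  93.94554109 121.90686099] [ 0.58476895  0.25783518 10.01452234] 25.4917 -0.13621927297995465
28.3417
[-7.02408263e-04 -1.43276808e-03  1.06473668e+02] 1.9493709215992043 2782
(array([456.0095668 ,  93.53862581,  73.40187208]), np.float64(-84.69419968458408), np.float64(126.55996438060362))
[529.6546653   61.84913716 128.08567295]
[447.86642052 176.43025253 128.19871225]
[389.59670615  47.40835235 128.12913197]
```

View pics/t5.png

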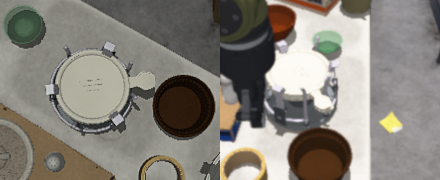

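The picture shows the pile level at hook height, with the tab out of the front at about (145,82) and the catches shut. The ribbed bowl, emptied of its lid, stands where it was.

```bash
python3 -c "
from rig import bot
print(bot.finish_job())"
```

```text
the job is handed in; nothing more can be done
None
```

I pressed both lids into the dispenser and handed the job in at about 28 s. In the last camera check the top lid was level at hook height, with its tab out of the front and the catches shut; the judge's verdict was not shown.

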